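Zero the oil tester and hold the reference cell in its light path

ROBOT

A 6-joint arm with a two-finger parallel gripper is mounted at the origin on a cart in front of the work surface, level with it; the furniture and walls round the work are solid. World frame = base frame: x ahead of the robot, y to its left, z up, the work surface at z = 0. Lengths are in m, angles in rad, forces in N, time in s.
With the tool pointing down it reaches from about 0.375 to 0.9 m from the base axis. Payload 3.1 kg.
Tool frame: the origin (TCP) lies midway between the tips of the shut fingers; the grasp point (between the pads) lies 19 mm behind it; z points along the fingers, y is the line along which they close (so a half turn about z gives the same grasp; the last joint's range is limited). The gripper opens to 87 mm and grips with 3 to 60 N. Pads are 19 mm wide; open, the fingers measure 117 mm over their backs; the gripper's body (75 mm by 190 mm) begins 51 mm behind the grasp point.
Start: joints at [1.121, 0.527, 1.433, -0, 1.181, -0.178], TCP at [0.167, 0.602, 0.193] pointing down, gripper open.
Joint ranges: [-3.08, 3.08], [-0.75, 2.2], [0.22, 2.44], [-1.43, 4.57], [0, 2.65], [-2.85, 2.85]. Speed limits (rad/s): [2.79, 2.79, 3.14, 3.14, 3.14, 3.14].

INTERFACE

Orientations are given as a unit quaternion [x, y, z, w].
In Python, from rig import status, imaging, order gives the robot as it stands.
- The arm moves only by the tool arm_command, never from a script. Its argument "deltas" is one flat list of numbers, 5 for each row, row after row: the opening, from -1 (shut) to 1 (fully open), so that 0 is half open, then the shift along the tool's x, y, z in m, then the turn about the tool's z in rad. In form: [gripper, tx, ty, tz, roll, gripper, tx, ty, tz, roll, ...]. A call has 1 to 12 rows; each row shifts and turns the commanded pose from where the row before left it, along the tool's axes as they then stand; what a row does not reach is not made up. A row lasts 1/8 s, in which the tool goes at most 62.5 mm and 10.7 degrees, less where a joint would pass 70% of its speed; a pose out of reach is approached as far as the arm can. A call with a gripper value outside its range is refused whole. The fingers move at their own pace and stop on an object; "newtons" is the grip in N (left out, the last holds). Time passes only in rows, so rows that do not move let the fingers close. It gives the time, the measured TCP pose, the force, the opening and the grip force at its end, in the units of the state.
- status.get_obs(): the state, without advancing time (a new reading comes with each control period).
- imaging.camera(name): name is "side" or "top"; returns (picture, depth): 400x640x3 uint8, red, green, blue; 400x640 float32, m along the optical axis (not along the pixel's ray), 0 where there is no reading.
- imaging.camera_params(name): a dict with "intrinsics" (3x3 intrinsics, pixels), "camera_from_world" (4x4, takes a point from world to camera coordinates). Camera axes: x right, y up, looking along -z (the intrinsics and any distortion apply to the point x, -y, -z); pixel columns grow to the right and rows downward; lengths in m; the calibration is good to about 2 mm. A picture is of the moment at which its call begins. camera_params takes no time and is no camera call.
- order.hand_in(): hands the job in; it is judged then, once.
The state is a dict: "time": time; "q": joint angles; "joint_velocities": joint speeds; "joint_torque": joint torques, N m; "position": TCP position; "tool_rot": TCP orientation; "ft_force": force on the tool from outside, world axes, zero at the start; "moment": the same for the moment, N m; "grip_width": finger opening in m; "grip_force": force on a finger pad.
Only numpy, scipy, OpenCV 4.12 (cv2) and the standard library are available. Lean on these libraries where they do the work, as an engineer would, in place of code of your own. Each camera call takes 0.05 s, during which the arm holds its last target. There are 200 camera calls.

TASK

Make a reference check on the bench oil tester. First, with its light path still empty and the cells still in their stand, turn the tester's knob until its pointer stands on the red zero mark, and let go of it. Then take the green glass cell out of the stand with the fingers on its two white frosted faces only, never on the clear windows, and finish holding it upright and still in the light path, at lens height and centred on the line between the two lenses, so that the light goes squarely in at one clear window and out at the other; the program ends with the cell still held in the gripper, touching neither tester nor stand, and with the amber cell and the other things near by left where they were.

Things in the scene. Friction and masses are not known exactly. Their poses are not given: they have to be found in the camera images.
- oil_tester: fixed bench tester, grey base plate 100 (x) x 250 (y) x 12 mm; origin: centre of its underside, z up; placed and turned anew each time. On its y axis stand a blue lamp head (y = +93 mm) and a black sensor head (y = -93 mm), each 52 x 50 mm, top at z = 94 mm, with round lenses facing each other across a free gap of y = -56 to +56 mm
- light_path (a point): middle of the light path: the straight line between the lens centres, along the tester's y axis at its x = 0, 65 mm above the worktop. Axes as the tester's
- zero_knob (a joint): angle of the black pointer knob on the white dial, rad, vertical axis, positive anticlockwise from above. 0: white pointer on the red zero mark (tester +x, the side towards the light path). Starts at 0.5 to 1.2; stops at -1.5 and +1.5; friction 0.04 N m, no spring, stays where left
- knob_grip (a point): on the knob's axis (tester x = -98, y = 0 mm), 54 mm above the worktop; turns with the knob. Its grip bar lies along the point's x (pointer at +x): 46 long, 11 wide, 43.5 to 64 mm above the worktop, over a round flange 50 mm across (top at 44 mm). The grey pod under it covers tester x = -146 to -44, y = -56 to +56, top at 34 mm
- cell_stand: grey stand fixed to the worktop, 140 (x) x 56 (y) x 20 mm, origin at the centre of its underside, turned anew each time. Pockets at local x = -35 and +35 mm, 33 x 23 mm, 10 mm deep (floor 10 mm above the worktop), each hold one upright cell; which cell is in which changes
- green_cell: loose sealed glass cell (cuvette), green, 30 (x) x 20 (y) x 55 mm, about 76 g, white stopper 13 mm across, 6 mm high on top. Origin: centre of its underside (10 mm above the worktop in the stand), z up, axes as the stand's. Clear windows: faces at local x = +-15 mm (light goes along x). White frosted faces, the only ones to touch: local y = +-10 mm
- green_cell_centre (a point): centre of the green cell, 27.5 mm above its underside; axes as the cell's
- green_cell_windows: the green glass middle of the green cell with its two clear window faces, at local x = +15 and -15 mm, each 15.5 mm wide and 48 mm tall. Same origin and axes as green_cell
- green_cell_frost_a: white frosted plate of the green cell at local y = +10 mm, 28.5 mm long (x), from 4 to 52 mm above the cell's underside. Same origin and axes as green_cell
- green_cell_frost_b: white frosted plate of the green cell at local y = -10 mm, else as frost_a
- amber_cell: the same kind of cell with amber glass, in the other pocket; to be left in place
- oil_can: loose red oil bottle, 50 mm across, 120 mm tall, standing behind the cell stand; origin at the centre of its underside; bystander
- pin_tin: loose flat metal tin, 57 x 77 x 20 mm, right of the stand; origin at the centre of its underside; bystander
- padlock: loose brass padlock lying flat, 73 x 44 x 16 mm, left of the tester; origin at the centre of its underside; bystander
Not all that is in view belongs to the job. What is shaped like the cell_stand but yellow is not meant. What is shaped like the green_cell but purple is not meant.

How it is judged:
By the outcome, as a careful person would: the job done as asked, in the order asked, and still so for the second after the job is handed in, while the arm keeps its last pose, push and grip.
It also fails if it takes over 48 s, if anything falls off the work surface, if the arm or the gripper's body presses on something with over 40 N, if the wrist force passes 120 N, or if a joint passes its speed limit or range.

## Working session

There is one attempt and no reset: what is moved stays moved. The work goes in short steps, Python scripts to look and compute and a tool call to move; the robot and the scene stay as the last step left them, time stands still between calls to the robot, and variables do not carry over. Pictures are saved under pics/ and viewed, at most 10 in all, crops included, and the job is handed in when it is done.

Besides the shell and the picture viewer there is one more tool, called after "Emit:" as name(argument=value, ...) on one line, values as JSON. arm_command: Moves the arm, as the interface text tells. Its arguments: {"type":"object","properties":{"deltas":{"type":"array"},"newtons":{"type":"number"}},"required":["deltas"]}

```bash
mkdir -p pics
cat > h.py <<'E'
import numpy as np, cv2
from rig import status, imaging, order
def snap(n,f):
    p,d=imaging.camera(n); cv2.imwrite(f'pics/{f}.png',p[:,:,::-1]); np.savez(f'pics/{f}.npz',p=p,d=d); return p,d
def ray(n,uv):
    c=imaging.camera_params(n); K=np.array(c["intrinsics"]);T=np.array(c["camera_from_world"])
    uv=np.atleast_2d(uv).astype(float); r=np.c_[uv,np.ones(len(uv))]@np.linalg.inv(K).T
    r=r*[1,-1,-1]; R=T[:3,:3]; return -R.T@T[:3,3], r@R
def onz(n,uv,z):
    o,d=ray(n,uv); return o+d*((z-o[2])/d[:,2])[:,None]
def cloud(n,dep):
    v,u=np.mgrid[:400,:640]; o,d=ray(n,np.c_[u.ravel(),v.ravel()]); return (o+d*dep.reshape(-1,1)).reshape(400,640,3)
E
python3 - <<'E'
from h import *
snap('top','t0');snap('side','s0')
for n in('top','side'):
    c=imaging.camera_params(n);print(c)
print(status.get_obs())
E
```

```text
{'intrinsics': array([[452.57557255,   0.        , 314.79866141],
       [  0.        , 452.57557255, 200.87792799],
       [  0.        ,   0.        ,   1.        ]]), 'camera_from_world': array([[ 0.00231287, -0.99983786,  0.01785779, -0.02448267],
       [ 0.99738171,  0.00359722,  0.07222728, -0.52294058],
       [-0.0722798 ,  0.01764398,  0.99722832, -1.31943376],
       [ 0.        ,  0.        ,  0.        ,  1.        ]])}
{'intrinsics': array([[380.7550188 ,   0.        , 320.21495065],
       [  0.        , 380.7550188 , 204.13385182],
       [  0.        ,   0.        ,   1.        ]]), 'camera_from_world': array([[ 0.99664362,  0.08032743, -0.01577965, -0.51521516],
       [-0.03597341,  0.60289697,  0.79700762, -0.0220727 ],
       [ 0.07353508, -0.79376492,  0.60376307, -1.15257114],
       [ 0.        ,  0.        ,  0.        ,  1.        ]])}
{'time': 0.1, 'q': array([ 1.12146636e+00,  5.28386589e-01,  1.43374194e+00, -2.21829978e-05,
        1.18138939e+00, -1.78523243e-01]), 'joint_velocities': array([-0.00029492, -0.00192124, -0.00278068,  0.00011738,  0.00028915,
       -0.00010159]), 'joint_torque': array([-6.16937868e-04, -4.40986490e+01, -1.77148980e+01,  6.34526205e-02,
        5.34066057e-02, -3.05979438e-05]), 'position': array([0.16687762, 0.60158607, 0.19167156]), 'tool_rot': array([ 1.34985746e-01,  9.90847073e-01, -9.18752846e-04, -2.87500481e-04]), 'ft_force': array([-0.00190149, -0.32307395, -0.35466855]), 'moment': array([0.00661114, 0.00699328, 0.01391963]), 'grip_force': 0.0, 'grip_width': 0.08761153350844487}
```

View pics/t0.png

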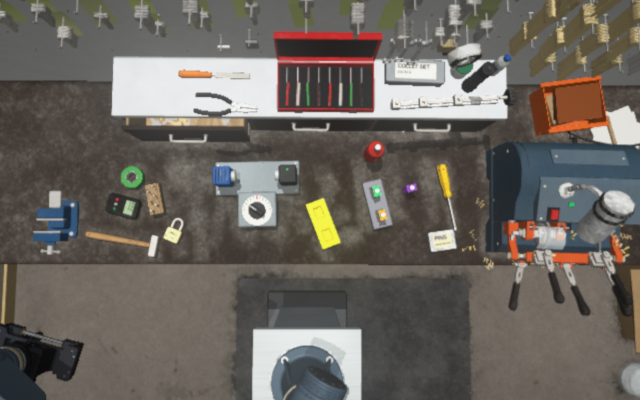

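View pics/s0.png

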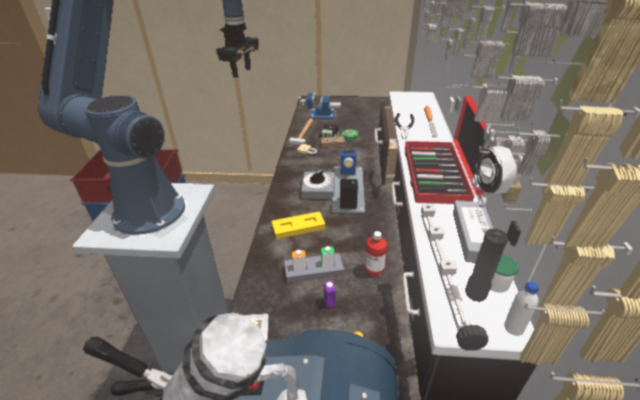

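The top view shows the tester at about (257,185) with the knob at (257,210), the grey stand at (377,203) with green at (376,191) and amber at (382,215), and the yellow decoy at (323,222). The side view shows the same things. I'll enlarge both next.

Run:
```python
import cv2,numpy as np
a=cv2.imread('pics/t0.png');b=cv2.imread('pics/s0.png')
A=cv2.resize(a[150:240,205:305],None,fx=5,fy=5,interpolation=cv2.INTER_CUBIC)   #500x450
B=cv2.resize(a[165:240,350:400],None,fx=6,fy=6,interpolation=cv2.INTER_CUBIC) #300x450
cv2.imwrite('pics/c0.png',np.hstack([A,B]))
```

```text
(no output)
```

View pics/c0.png

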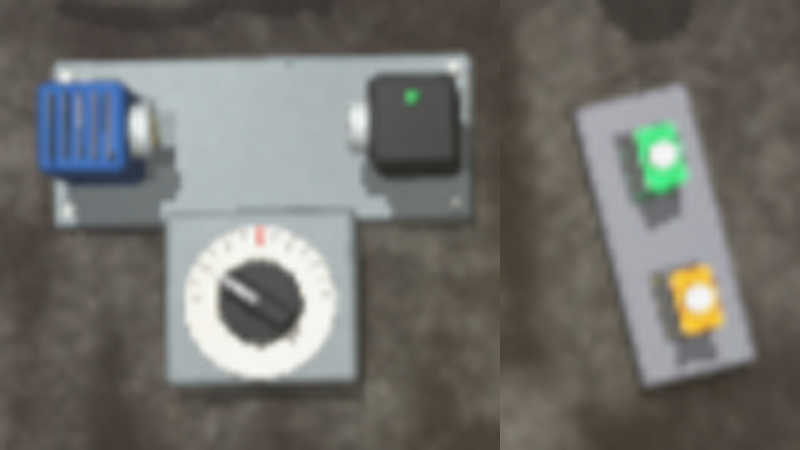

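The crop shows the tester almost aligned with the image. The red zero mark is up, and the pointer is turned about 60° anticlockwise of it. In the stand, the green cell is in the upper (far) pocket and the amber in the lower. Next I'll measure these.

```bash
cat > m.py <<'E'
from h import *
def comp(m,box):
    k=np.zeros_like(m);u0,v0,u1,v1=box;k[v0:v1,u0:u1]=m[v0:v1,u0:u1]
    n,l,s,c=cv2.connectedComponentsWithStats(k.astype(np.uint8)); i=1+np.argmax(s[1:,4]); return l==i
def rect(n,mask,z):
    cs,_=cv2.findContours(mask.astype(np.uint8),cv2.RETR_EXTERNAL,cv2.CHAIN_APPROX_NONE)
    c=max(cs,key=cv2.contourArea)[:,0]; w=onz(n,c,z)[:,:2]
    return cv2.minAreaRect((w*1000).astype(np.float32))
E
python3 - <<'E'
from m import *
z=np.load('pics/t0.npz');p=z['p'];d=z['d'];P=cloud('top',d);Z=P[...,2]
print('cam',ray('top',[[0,0]])[0], ray('side',[[0,0]])[0])
print('table z',np.median(Z[230:240,270:290]),'plate',np.median(Z[170:180,245:265]),'pod',np.median(Z[222:225,242:248]))
R,G,B=[p[...,i].astype(int) for i in range(3)]
tb=(205,150,305,240)
for nm,m,zz,b in [
 ('blueTop',(Z>.08)&(P[...,1]>.18),.094,(205,150,240,200)),('blackTop',(Z>.08),.094,(270,150,305,200)),
 ('dial',(R>200)&(G>190)&(B>180),.036,(238,190,278,230)),
 ('plateAll',(Z>.006)&(Z<.022),.012,(205,150,305,205)),
 ('pod',(Z>.026),.034,(236,196,280,232)),
 ('stand',(Z>.01),.02,(355,170,400,240))]:
    k=comp(m,b);print(nm,k.sum(),rect('top',k,zz),'cloudmean',P[k].mean(0).round(4), 'zmed',np.median(Z[k]).round(4))
S=cv2.cvtColor(p,cv2.COLOR_RGB2HSV)
for nm,h0,h1,b in [('green',45,85,(365,175,390,203)),('amber',10,28,(370,203,395,228))]:
    k=comp((S[...,0]>h0)&(S[...,0]<h1)&(S[...,1]>110)&(S[...,2]>120),b)
    print(nm,k.sum(),rect('top',k,.065),np.median(Z[k]))
w=(R>190)&(G>190)&(B>190)
for nm,b in [('gst',(368,176,390,203)),('ast',(372,203,395,228))]:
    k=comp(w,b);v,u=np.nonzero(k);print(nm,k.sum(),onz('top',[[u.mean(),v.mean()]],.071))
# pointer: bright pixels in knob, red mark
k=comp((R>120),(250,203,262,213));v,u=np.nonzero(k);print('pointer px',list(zip(u,v)))
k=comp((R>150)&(G<140),(250,193,264,203));v,u=np.nonzero(k);print('red',onz('top',[[u.mean(),v.mean()]],.036))
print(R[200:222,246:270])
E
```

```text
cam [4.26259589e-01 6.82502009e-04 1.35398449e+00] [ 0.59744628 -0.86017705  0.70534209]
table z 0.0009368272647501952 plate 0.012005325907241904 pod 0.033896885792078724
blueTop 343 ((589.1660766601562, 235.1627960205078), (50.618961334228516, 61.51578140258789), 0.28633973002433777) cloudmean [0.5905 0.2413 0.0899] zmed 0.0901
blackTop 339 ((595.5848999023438, 64.82813262939453), (50.79608154296875, 61.5633430480957), 0.2910255491733551) cloudmean [0.5937 0.0577 0.1042] zmed 0.0896
dial 468 ((496.0890197753906, 146.96115112304688), (84.62946319580078, 84.25553894042969), 0.5324532985687256) cloudmean [0.4954 0.1468 0.0392] zmed 0.0364
plateAll 1852 ((595.8433837890625, 149.3321533203125), (104.91338348388672, 250.26856994628906), 0.2222929149866104) cloudmean [0.5929 0.1493 0.0122] zmed 0.0122
pod 1166 ((491.03863525390625, 145.7169952392578), (90.32765197753906, 110.27146911621094), 0.8328484296798706) cloudmean [0.4918 0.1463 0.0437] zmed 0.0363
stand 915 ((516.6246337890625, -205.26101684570312), (139.96212768554688, 58.08278274536133), 13.999744415283203) cloudmean [ 0.5154 -0.
[... 807 characters left out ...]
 (np.int64(253), np.int64(208)), (np.int64(254), np.int64(208)), (np.int64(255), np.int64(208)), (np.int64(253), np.int64(209)), (np.int64(254), np.int64(209)), (np.int64(255), np.int64(209)), (np.int64(256), np.int64(209)), (np.int64(255), np.int64(210))]Traceback (most recent call last):
  File "<stdin>", line 23, in <module>
  File "m.py", line 4, in comp
    n,l,s,c=cv2.connectedComponentsWithStats(k.astype(np.uint8)); i=1+np.argmax(s[1:,4]); return l==i
                                                                      ~~~~~~~~~^^^^^^^^^
    return _wrapfunc(a, 'argmax', axis=axis, out=out, **kwds)
    return bound(*args, **kwds)
ValueError: attempt to get argmax of an empty sequence
```

Run:
```python
from m import *
p=np.load('pics/t0.npz')['p'];g=cv2.GaussianBlur(cv2.cvtColor(p,cv2.COLOR_RGB2GRAY).astype(np.float32),(3,3),0)
def edge(a0,a1,b0,b1,axis,z,sgn):
    # axis 0: for each column in a, subpixel row of edge in b
    pts=[]
    for a in range(a0,a1):
        s=g[b0:b1,a] if axis==0 else g[a,b0:b1]
        w=np.clip(sgn*np.diff(s),0,None);i=np.argmax(w);j=slice(max(0,i-1),i+2);t=b0+.5+(w[j]*np.arange(b0,b1)[j]).sum()/w[j].sum() if w.max()>5 else None
        if t is not None: pts.append((a,t) if axis==0 else (t,a))
    W=onz('top',pts,z)[:,:2].astype(np.float32)
    vx,vy,x,y=cv2.fitLine(W,cv2.DIST_HUBER,0,.001,.001).ravel(); 
    r=np.abs((W-[x,y])@[-vy,vx]); print(len(W),'dir',np.degrees(np.arctan2(vy,vx)).round(2),'pt',x.round(4),y.round(4),'res',r.mean().round(5))
edge(218,297,156,166,0,.012,1)   # plate far edge
edge(241,274,221,230,0,.034,-1)  # pod near edge
edge(205,222,234,243,1,.034,1)   # pod left
edge(205,222,271,280,1,.034,-1)  # pod right
edge(163,166,293,303,1,.012,-1)
hsv=cv2.cvtColor(p,cv2.COLOR_RGB2HSV).astype(int)
k=comp((p[...,0].astype(int)-p[...,1]>40),(250,190,264,203));v,u=np.nonzero(k);w=(p[...,0].astype(int)-p[...,1])[k]
print('red',onz('top',[[(u*w).sum()/w.sum(),(v*w).sum()/w.sum()]],.036))
# pointer principal axis
G=g.copy(); yy,xx=np.mgrid[:400,:640]; m=((xx-257)**2+(yy-210)**2<8.0**2)&(g>75)
w=(g[m]-70);W=onz('top',np.c_[xx[m],yy[m]],.064)[:,:2];c=(W*w[:,None]).sum(0)/w.sum();C=((W-c)*w[:,None]).T@(W-c)
e=np.linalg.eigh(C)[1][:,1];print('pointer',m.sum(),c,np.arctan2(e[1],e[0]))
d=((xx-257)**2+(yy-210)**2<9.5**2)&(g<75); print('knob ctr',onz('top',[[xx[d].mean(),yy[d].mean()]],.05))
```

```text
79 dir -88.89 pt 0.1835 0.1445 res 0.00041
33 dir 89.88 pt -0.1703 0.1316 res 0.00067
17 dir -1.72 pt 0.4941 -0.484 res 0.00043
17 dir -1.62 pt 0.4854 -0.7053 res 1e-05
3 dir 0.75 pt 0.6384 -0.8597 res 1e-05
red [[0.53252992 0.14746812 0.036     ]]
pointer 152 [0.49741121 0.14411348] 1.5145307420447296
knob ctr [[0.48708476 0.14150092 0.05      ]]
```

Run:
```python
from m import *
p=np.load('pics/t0.npz')['p'];g=cv2.GaussianBlur(cv2.cvtColor(p,cv2.COLOR_RGB2GRAY).astype(np.float32),(3,3),0)
def edge(a0,a1,b0,b1,axis,z,sgn):
    pts=[]
    for a in range(a0,a1):
        s=g[b0:b1,a] if axis==0 else g[a,b0:b1]
        w=np.clip(sgn*np.diff(s),0,None);i=np.argmax(w);j=slice(max(0,i-1),i+2);t=.5+(w[j]*np.arange(b0,b1-1)[j]).sum()/w[j].sum() if w.max()>5 else None
        if t is not None: pts.append((a,t) if axis==0 else (t,a))
    W=onz('top',pts,z)[:,:2].astype(np.float32)
    vx,vy,x,y=cv2.fitLine(W,cv2.DIST_HUBER,0,.001,.001).ravel(); 
    r=np.abs((W-[x,y])@[-vy,vx]); print(len(W),'dir',np.degrees(np.arctan2(vy,vx)).round(2),'pt',x.round(4),y.round(4),'res',r.mean().round(5))
edge(218,297,156,166,0,.012,1)   # plate far edge
edge(241,274,221,230,0,.034,-1)  # pod near edge
edge(205,222,234,243,1,.034,1)   # pod left
edge(205,222,271,280,1,.034,-1)  # pod right
edge(163,166,293,303,1,.012,-1)
edge(180,190,212,220,1,.012,1)
print(g[200:222,247:269].astype(int))
```

```text
79 dir -88.51 pt 0.642 0.1497 res 0.00043
33 dir -89.64 pt 0.4495 0.1385 res 0.00072
17 dir 0.43 pt 0.4919 0.2016 res 0.00042
17 dir 0.87 pt 0.4829 0.0918 res 1e-05
3 dir 3.41 pt 0.6339 0.026 res 1e-05
7 dir -13.66 pt 0.5706 0.2706 res 0.00173
[[228 236 239 236 238 242 242 238 234 231 231 235 239 241 240 237 238 239
  233 228 223 208]
 [235 239 242 241 240 237 226 211 200 196 196 203 214 226 237 241 243 241
  238 236 233 220]
 [238 241 241 236 226 208 183 158 143 138 139 147 161 184 213 233 241 243
  242 239 233 225]
 [236 239 231 211 182 152 127 108 100  97  98 103 111 131 166 201 225 239
  242 240 235 231]
 [234 231 213 176 135 104  90  85  85  85  86  86  88  96 117 149 189 224
  240 242 240 238]
 [233 217 193 163 130 102  85  80  80  82  84  84  85  86  91 107 147 201
  235 242 242 239]
 [231 201 169 158 153 137 112  90  80  79  81  83  84  84  84  89 116 171
  221 241 243 240]
 [228 185 139 131 149 162 151 123  97  82  78  80  82  83  83  84  97 144
  205 237 243 241]
 [226 175 116  94 111 142 159 152 129 100  80  75  77  80  82  82  89 124
  187 230 242 241]
 [225 172 108  77  
[... 490 characters left out ...]
9  67  66  67  67  68  90 145
  206 238 244 244]
 [241 233 205 156 109  86  79  78  78  77  75  71  67  65  67  81 114 167
  217 240 244 244]
 [243 241 229 196 150 111  89  81  79  79  79  77  76  78  90 113 147 189
  225 241 244 243]
 [243 243 239 227 200 160 122 101  94  90  89  93 103 120 143 163 184 211
  234 243 244 241]
 [243 243 243 241 232 209 177 153 139 126 122 135 157 182 203 211 215 228
  240 244 243 234]
 [242 243 244 244 243 236 223 211 199 182 177 192 212 227 236 237 235 238
  243 243 236 219]
 [236 241 243 244 244 243 241 239 234 226 223 230 238 242 244 243 243 242
  242 236 221 200]
 [220 234 241 243 244 244 244 244 243 242 241 242 244 244 245 244 243 240
  233 218 199 184]]
```

```bash
cat > pl.py <<'E'
from h import *
import sys
from scipy.spatial.transform import Rotation as Ro
def plan(x,y,z,ty,n,g):
    o=status.get_obs(); R=Ro.from_quat(o['tool_rot']).as_matrix(); a=np.arctan2(R[1,1],R[0,1])
    dy=(ty-a+np.pi)%(2*np.pi)-np.pi; st=(np.array([x,y,z])-o['position'])/n
    print('at',o['position'].round(4),'toolY',a.round(4),'tilt',R[:,2].round(4),'dyaw',dy.round(4))
    out=[]
    for i in range(n):
        t=a+dy*i/n; ey=np.array([np.cos(t),np.sin(t),0]); ex=np.array([-np.sin(t),np.cos(t),0])
        out+=[g,*np.round([st@ex,st@ey,-st[2],-dy/n],4)]
    print([float(v) for v in out])
if __name__=='__main__':
    v=[float(s) for s in sys.argv[1:]]; plan(*v[:4],int(v[4]),v[5])
E
python3 pl.py .4955 .147 .12 -.616 12 0
```

```text
at [0.1669 0.6016 0.1917] toolY 1.3 tilt [-8.0e-04 -1.7e-03 -1.0e+00] dyaw -1.916
[0.0, -0.0365, -0.0292, 0.006, 0.1597, 0.0, -0.0407, -0.023, 0.006, 0.1597, 0.0, -0.0438, -0.0162, 0.006, 0.1597, 0.0, -0.0459, -0.0091, 0.006, 0.1597, 0.0, -0.0467, -0.0017, 0.006, 0.1597, 0.0, -0.0464, 0.0058, 0.006, 0.1597, 0.0, -0.0449, 0.0131, 0.006, 0.1597, 0.0, -0.0422, 0.0201, 0.006, 0.1597, 0.0, -0.0385, 0.0265, 0.006, 0.1597, 0.0, -0.0338, 0.0323, 0.006, 0.1597, 0.0, -0.0282, 0.0373, 0.006, 0.1597, 0.0, -0.0219, 0.0413, 0.006, 0.1597]
```

Emit:
arm_command(deltas=[0,-0.0365,-0.029,0.006,0.16,0,-0.041,-0.023,0.006,0.16,0,-0.044,-0.016,0.006,0.16,0,-0.046,-0.009,0.006,0.16,0,-0.047,-0.002,0.006,0.16,0,-0.046,0.006,0.006,0.16,0,-0.045,0.013,0.006,0.16,0,-0.042,0.02,0.006,0.16,0,-0.0385,0.0265,0.006,0.16,0,-0.034,0.032,0.006,0.16,0,-0.028,0.037,0.006,0.16,0,-0.022,0.041,0.006,0.16])

```text
time: 1.6
position: [0.4952, 0.146, 0.1201]
tool_rot: [0.89, 0.455, -0.0, -0.0]
ft_force: [0.5, -0.4, 0.2]
grip_width: 0.0434
grip_force: 0.0
```

```bash
python3 pl.py .4955 .147 .047 -.616 4 0
```

```text
at [0.4952 0.146  0.1201] toolY -0.6255 tilt [-5.e-04  1.e-04 -1.e+00] dyaw 0.0095
[0.0, 0.0003, -0.0001, 0.0183, -0.0024, 0.0, 0.0003, -0.0001, 0.0183, -0.0024, 0.0, 0.0003, -0.0001, 0.0183, -0.0024, 0.0, 0.0003, -0.0001, 0.0183, -0.0024]
```

Emit:
arm_command(deltas=[0,0.001,0,0.018,0,0,0,0,0.018,0,0,0,0,0.018,0,0,0,0,0.019,0,0,0,0,0,0,-1,0,0,0,0,-1,0,0,0,0,-1,0,0,0,0,-1,0,0,0,0], newtons=15)

```text
time: 2.72
position: [0.4954, 0.1482, 0.048]
tool_rot: [0.889, 0.458, 0.0, 0.0]
ft_force: [0.6, -0.7, 0.3]
grip_width: 0.0113
grip_force: 0.0
```

Run:
```python
from h import *
p,_=snap('side','s1');cv2.imwrite('pics/c1.png',cv2.resize(p[130:230,280:400,::-1],None,fx=5,fy=5,interpolation=cv2.INTER_CUBIC))
o=status.get_obs();print(o['position'],o['ft_force'],o['moment'],o['grip_width'],o['grip_force'])
```

```text
[0.49533665 0.14819919 0.04786507] [-0.04518329 -0.21153534  0.12315328] [-0.1166474   0.07366281 -0.03548024] 0.0076953611698849745 0.0
```

View pics/c1.png

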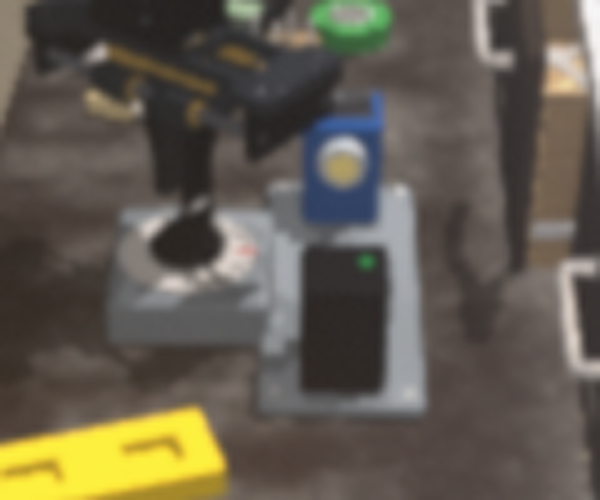

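The crop shows the fingers at the knob, at about (195,215). I need to know whether the bar is between them, because the width has passed below 11 mm with no force yet.

Emit:
arm_command(deltas=[-1,0,0,0,0,-1,0,0,0,0])

```text
time: 3.02
position: [0.4952, 0.1482, 0.0476]
tool_rot: [0.889, 0.458, 0.0, 0.0]
ft_force: [-0.9, -0.2, 0.0]
grip_width: 0.0007
grip_force: 0.0
```

Run:
```python
from h import *
p,_=snap('top','t1');cv2.imwrite('pics/c2.png',cv2.resize(p[150:240,205:305,::-1],None,fx=6,fy=6,interpolation=cv2.INTER_CUBIC))
o=status.get_obs();print(o['position'],o['ft_force'],o['moment'],o['grip_width'],o['grip_force'])
```

```text
[0.49513599 0.14815142 0.047533  ] [-0.81989313  0.63766863 -0.01287652] [-0.11860518  0.12589713  0.00530156] 0.00044005784333841976 0.0
```

View pics/c2.png

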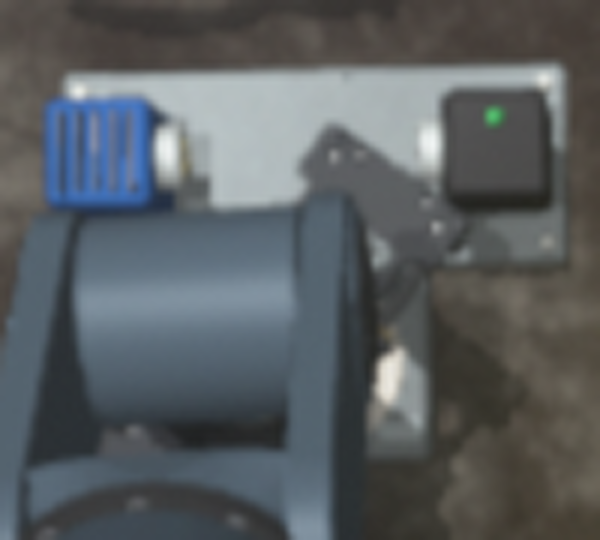

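The top crop mostly shows the arm hiding the knob, and the gripper has shut empty. I'll cross-check the knob's position in the side view, where the black disc is at about (317.6,178.6).

Run:
```python
from h import *
p,d=snap('side','s2')
def pr(n,X):
    c=imaging.camera_params(n);T=np.array(c['camera_from_world']);q=T[:3,:3]@X+T[:3,3];q=q*[1,-1,-1];q=np.array(c['intrinsics'])@q;return q[:2]/q[2]
print('knob from side',onz('side',[[317.6,178.6]],.044))
z=np.load('pics/s0.npz');S=z['p'].astype(int);D=z['d']
m=np.zeros((400,640),bool);m[165:200,295:340]=S[165:200,295:340].min(-1)>185
v,u=np.nonzero(m);print('dial side px',u.min(),u.max(),v.min(),v.max(),onz('side',[[(u.min()+u.max())/2,(v.min()+v.max())/2]],.036))
print('TCP px',pr('side',np.array([.4952,.1482,.0476])),'knob top px',pr('side',np.array([.4955,.147,.064])))
P=cloud('side',D);k=P[165:195,300:335];kk=(k[...,2]>.055)&(k[...,2]<.075);print('s0 bar pts',kk.sum(),k[kk].round(3).tolist()[:40])
P=cloud('top',np.load('pics/t0.npz')['d']);k=P[200:220,246:268];print((k[...,2]*1000).astype(int))
c=cv2.resize(np.hstack([S[155:205,290:350,::-1].astype(np.uint8),p[155:205,290:350,::-1]]),None,fx=6,fy=6,interpolation=cv2.INTER_CUBIC);cv2.imwrite('pics/c3.png',c)
```

```text
knob from side [[0.49793092 0.14185399 0.044     ]]
dial side px 304 330 173 187 [[0.49551574 0.14581173 0.036     ]]
TCP px [316.88978796 176.51843709] knob top px [316.84158861 172.33346551]
s0 bar pts 47 [[0.504, 0.163, 0.063], [0.507, 0.163, 0.063], [0.51, 0.164, 0.063], [0.498, 0.158, 0.062], [0.502, 0.155, 0.064], [0.505, 0.155, 0.064], [0.508, 0.159, 0.062], [0.511, 0.162, 0.06], [0.496, 0.146, 0.066], [0.499, 0.15, 0.063], [0.502, 0.153, 0.061], [0.505, 0.153, 0.062], [0.508, 0.157, 0.059], [0.511, 0.159, 0.058], [0.489, 0.149, 0.06], [0.493, 0.147, 0.062], [0.496, 0.144, 0.063], [0.499, 0.143, 0.064], [0.502, 0.145, 0.063], [0.505, 0.147, 0.062], [0.508, 0.155, 0.057], [0.487, 0.138, 0.063], [0.49, 0.139, 0.063], [0.493, 0.141, 0.062], [0.497, 0.14, 0.062], [0.499, 0.142, 0.061], [0.502, 0.147, 0.058], [0.481, 0.134, 0.062], [0.485, 0.132, 0.064], [0.488, 0.133, 0.063], [0.491, 0.133, 0.063], [0.494, 0.133, 0.063], [0.497, 0.137, 0.06], [0.499, 0.143, 0.057], [0.482, 0.131, 0.06], [0.485, 0.129, 0.061], [0.488, 0.128, 0.063], [0.491, 0.13, 0.061], [0.494, 0.137, 0.056], [0.4
[... 1619 characters left out ...]
 40   38]
 [  39   39   31   44   42   46   48   52   43   45   48   44   43   49
    67   62   53   41   39   32   38   37]
 [  35   34   31   39   47   41   39   42   42   45   40   48   44   44
    40   46   45   37   32   32   38   39]
 [  36   41   38   33   36   43   42   42   45   44   42   49   43   41
    44   41   31   37   39   37   36   34]
 [  34   33   44   35   36   35   33   41   43   36   45   48   44   42
    33   37   33   33   40   35   35   38]
 [  35   34   36   38   38   36   35   38   30   33   37   38   37   37
    33   41   29   34   36   34   37   32]
 [  35   39   37   36   33   37   35   29   34   34   37   33   35   35
    33   36   37   33   34   37   35   33]]
```

View pics/c3.png

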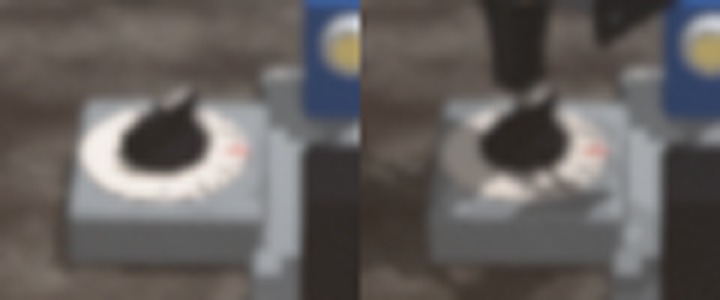

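The left half shows the knob before the move and the right half shows it now. The finger column ends at about px (316,169), above or behind the bar, and the knob hasn't turned. I'll locate the real fingertip by depth.

Run:
```python
from h import *
z=np.load('pics/s2.npz');P=cloud('side',z['d']);g=z['p'].mean(-1).astype(int)
for v in range(152,184,2): print(v,[(int(g[v,u]),*(P[v,u]*1000).astype(int).tolist()) for u in range(310,324,3)])
o=status.get_obs();print(o['q'].tolist(),o['position'],o['tool_rot'])
```

```text
152 [(51, 480, 109, 156), (43, 490, 103, 160), (70, 499, 101, 162), (69, 508, 99, 163), (58, 514, 123, 150)]
154 [(47, 476, 144, 130), (42, 490, 102, 154), (57, 499, 95, 159), (53, 507, 108, 151), (64, 597, -860, 705)]
156 [(61, 450, 359, 0), (39, 486, 137, 127), (38, 495, 132, 131), (36, 504, 135, 129), (67, 494, 362, -1)]
158 [(83, 451, 343, 0), (40, 485, 139, 119), (36, 495, 135, 122), (37, 504, 137, 121), (90, 495, 346, 0)]
160 [(92, 452, 333, -2), (41, 485, 140, 112), (37, 495, 133, 116), (37, 503, 139, 113), (97, 496, 335, -2)]
162 [(92, 454, 317, -1), (40, 484, 143, 103), (37, 495, 133, 109), (41, 503, 140, 105), (92, 497, 319, -1)]
164 [(87, 455, 302, 0), (39, 484, 140, 97), (37, 494, 134, 102), (39, 502, 146, 94), (83, 498, 307, -2)]
166 [(82, 457, 289, -1), (41, 484, 140, 90), (36, 494, 133, 95), (39, 503, 141, 90), (72, 499, 296, -4)]
168 [(88, 458, 274, 0), (48, 484, 144, 81), (37, 494, 133, 88), (58, 503, 138, 85), (81, 500, 277, 0)]
170 [(95, 460, 262, 0), (94, 470, 267, -3), (64, 494, 131, 82), (112, 491, 264, 0), (80, 510, 162, 63)]
172 [(137, 467, 198, 31), (146, 477, 198, 31), (78, 487, 197, 33), (73, 501, 151, 62), (86, 510, 160, 57)]
174 [(193, 469, 184, 32), (110, 478, 184, 32), (41, 493, 139, 62), (38, 502, 147, 57), (97, 510, 158, 51)]
176 [(151, 470, 167, 36), (44, 485, 126, 63), (38, 493, 137, 56), (38, 502, 145, 51), (56, 510, 157, 44)]
178 [(66, 473, 147, 41), (39, 485, 127, 55), (37, 493, 133, 51), (42, 502, 145, 43), (46, 511, 149, 41)]
180 [(73, 474, 136, 41), (39, 484, 130, 45), (39, 493, 135, 42), (41, 502, 136, 42), (47, 512, 136, 42)]
182 [(112, 474, 134, 35), (56, 484, 126, 40), (44, 494, 124, 42), (56, 503, 125, 42), (107, 512, 131, 38)]
[0.07429074359533773, 0.6124436977936543, 1.8245662715010549, 5.172356532449044e-06, 0.7046547475348945, 0.6943048694071808] [0.49514714 0.14816082 0.04753291] [ 8.89114690e-01  4.57684463e-01 -3.25178169e-05 -1.56101072e-05]
```

Run:
```python
from h import *
for f,b,c in [('s0',(215,30,265,85),(.167,.602)),('s1',(290,135,340,200),(.4953,.148)),('s2',(290,135,340,200),(.495,.148))]:
    z=np.load(f'pics/{f}.npz');P=cloud('side',z['d']);u0,v0,u1,v1=b;Q=P[v0:v1,u0:u1].reshape(-1,3)
    k=(np.hypot(Q[:,0]-c[0],Q[:,1]-c[1])<.08)&(Q[:,2]>.066)&(Q[:,2]<.35);Q=Q[k];Q=Q[np.argsort(Q[:,2])][:14];print(f,(Q*1000).round().astype(int).tolist())
```

```text
s0 [[180, 644, 220], [177, 640, 221], [185, 640, 221], [142, 556, 221], [160, 550, 223], [164, 550, 223], [148, 550, 223], [152, 549, 223], [157, 548, 224], [146, 558, 224], [173, 642, 224], [189, 642, 224], [177, 641, 225], [185, 640, 225]]
s1 [[481, 146, 76], [486, 152, 76], [497, 134, 77], [500, 134, 77], [490, 151, 77], [506, 140, 77], [484, 142, 79], [509, 143, 79], [481, 147, 79], [478, 147, 79], [497, 136, 79], [494, 136, 80], [504, 136, 80], [506, 140, 81]]
s2 [[487, 142, 75], [484, 145, 77], [497, 138, 78], [495, 132, 78], [491, 137, 79], [506, 149, 79], [503, 142, 79], [481, 141, 79], [500, 139, 81], [484, 144, 81], [488, 138, 81], [497, 139, 82], [491, 137, 82], [481, 143, 82]]
```

The fingertips sit about 29 mm above the reported TCP z. This holds in three pictures, and it explains the empty close. I'll allow for it by opening, going down a further 28 mm and gripping again.

Emit:
arm_command(deltas=[0,-0.001,0.001,0,0,0,0,0,0,0,0,0,0,0,0,0,0,0,0,0,0,0,0,0.01,0,0,0,0,0.01,0,0,0,0,0.008,0,0,0,0,0,0,-1,0,0,0,0,-1,0,0,0,0,-1,0,0,0,0,-1,0,0,0,0], newtons=15)

```text
time: 4.62
position: [0.4961, 0.1465, 0.0198]
tool_rot: [0.889, 0.458, 0.001, 0.001]
ft_force: [3.9, -9.1, -1.0]
grip_width: 0.0113
grip_force: 4.2
```

Emit:
arm_command(deltas=[-1,0,0,0,0,-1,0,0,0,0])

```text
time: 4.88
position: [0.4963, 0.1463, 0.0198]
tool_rot: [0.889, 0.458, 0.001, 0.001]
ft_force: [1.9, -4.5, 1.5]
grip_width: 0.0109
grip_force: 15.0
```

```bash
python3 pl.py .4951 .1468 .0195 -1.548 6 -1; python3 -c "
from h import *
o=status.get_obs();print(o['ft_force'],o['moment'],o['grip_width'],o['grip_force'])"
```

```text
at [0.4963 0.1463 0.0198] toolY -0.6197 tilt [ 1.6e-03 -6.0e-04 -1.0e+00] dyaw -0.9283
[-1.0, -0.0, -0.0002, 0.0001, 0.1547, -1.0, -0.0001, -0.0002, 0.0001, 0.1547, -1.0, -0.0001, -0.0002, 0.0001, 0.1547, -1.0, -0.0001, -0.0002, 0.0001, 0.1547, -1.0, -0.0002, -0.0001, 0.0001, 0.1547, -1.0, -0.0002, -0.0001, 0.0001, 0.1547]
[ 1.86508797 -4.45664976  1.48433277] [-0.76811712 -0.11217277  0.02209329] 0.010870494589688253 14.965590834617615
```

Emit:
arm_command(deltas=[-1,0,0,0,0.155,-1,0,0,0,0.155,-1,0,0,0,0.155,-1,0,0,0,0.155,-1,0,0,0,0.155,-1,0,0,0,0.155,-1,0,0,0,0,-1,0,0,0,0,0,0,0,0,0,0,0,0,0,0,0,0,0,0,0])

```text
time: 6.25
position: [0.4949, 0.1464, 0.0193]
tool_rot: [1.0, 0.011, -0.001, 0.0]
ft_force: [-0.1, -0.5, 0.7]
grip_width: 0.033
grip_force: 0.0
```

```bash
python3 -c "
from pl import *
o=status.get_obs();print(o['ft_force'],o['moment'],o['grip_width'],o['grip_force'])
plan(.5,-.02,.2,-1.548,4,.3)"
```

```text
[-0.0889766  -0.52256504  0.66713101] [-0.02147927  0.19287154  0.01076649] 0.03302603724789799 0.0
at [0.4949 0.1464 0.0193] toolY -1.5497 tilt [-1.1e-03 -3.0e-04 -1.0e+00] dyaw 0.0017
[0.3, 0.0004, 0.0416, -0.0452, -0.0004, 0.3, 0.0004, 0.0416, -0.0452, -0.0004, 0.3, 0.0004, 0.0416, -0.0452, -0.0004, 0.3, 0.0003, 0.0416, -0.0452, -0.0004]
```

Released. I'll lift, then move aside towards the cells and check the pointer from above.

Emit:
arm_command(deltas=[0.3,0,0,-0.05,0,0.3,0,0,-0.06,0,0.3,0,0.05,-0.05,0,0.5,0,0.06,0,0,0.5,0,0.06,0,0,0.5,0,0.06,0,0,0.5,0,0.06,0,0,0.5,0,0.05,0,0,0.5,0,0,0,0])

```text
time: 7.38
position: [0.5026, -0.1915, 0.1736]
tool_rot: [1.0, 0.008, 0.0, 0.001]
ft_force: [0.4, 0.8, 0.9]
grip_width: 0.0652
grip_force: 0.0
```

```bash
python3 - <<'E'
from m import *
p,d=snap('top','t2');cv2.imwrite('pics/c4.png',cv2.resize(p[185:235,230:285,::-1],None,fx=10,fy=10,interpolation=cv2.INTER_CUBIC))
P=cloud('top',d);yy,xx=np.mgrid[:400,:640]
k=((xx-257)**2+(yy-209)**2<10**2)&(P[...,2]>.056)&(P[...,2]<.075)
W=onz('top',np.c_[xx[k],yy[k]],.064)[:,:2];c=W.mean(0);e=np.linalg.svd(W-c)[2][0];print('bar',k.sum(),c,np.arctan(e[1]/e[0]))
z=np.load('pics/t0.npz');P=cloud('top',z['d'])
k=((xx-257)**2+(yy-209)**2<10**2)&(P[...,2]>.056)&(P[...,2]<.075)
W=onz('top',np.c_[xx[k],yy[k]],.064)[:,:2];c=W.mean(0);e=np.linalg.svd(W-c)[2][0];print('before',k.sum(),c,np.arctan(e[1]/e[0]))
E
python3 pl.py .5495 -.198 .12 -1.33 4 .5
```

```text
bar 65 [0.49504723 0.14675999] 0.017941201647847193
before 62 [0.49614132 0.14771821] 0.9884551989418423
at [ 0.5018 -0.1889  0.1733] toolY -1.5534 tilt [-8.e-04  6.e-04 -1.e+00] dyaw 0.2234
[0.5, 0.0119, 0.0025, 0.0133, -0.0558, 0.5, 0.0117, 0.0031, 0.0133, -0.0558, 0.5, 0.0115, 0.0038, 0.0133, -0.0558, 0.5, 0.0113, 0.0044, 0.0133, -0.0558]
```

View pics/c4.png

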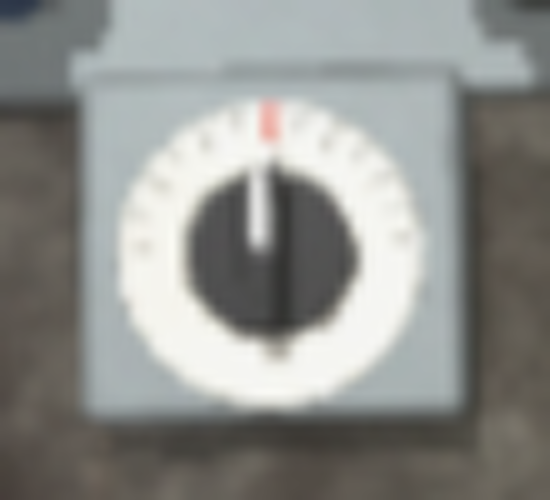

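The pointer is in line with the red mark: its tip at crop x 258 plus about 11 px of parallax gives 269, and the mark is at 270. The bar measures 0.018 rad against a tester yaw of about 0.02. Next I'll move to the green cell.

Emit:
arm_command(deltas=[0.5,0.012,0.003,0.013,-0.056,0.5,0.012,0.003,0.013,-0.056,0.5,0.0115,0.004,0.013,-0.056,0.5,0.0115,0.004,0.013,-0.056,0.5,0,0,0,0,0.5,0,0,0,0], newtons=20)

```text
time: 8.18
position: [0.55, -0.1952, 0.1219]
tool_rot: [0.992, 0.122, -0.0, -0.0]
ft_force: [0.1, -0.6, -0.0]
grip_width: 0.0654
grip_force: 0.0
```

```bash
python3 pl.py .5497 -.198 -.002 -1.33 6 .5
```

```text
at [ 0.55   -0.1952  0.1219] toolY -1.3255 tilt [-1.1e-03  6.0e-04 -1.0e+00] dyaw -0.0045
[0.5, -0.0002, 0.0004, 0.0206, 0.0008, 0.5, -0.0002, 0.0004, 0.0206, 0.0008, 0.5, -0.0002, 0.0004, 0.0206, 0.0008, 0.5, -0.0002, 0.0004, 0.0206, 0.0008, 0.5, -0.0002, 0.0004, 0.0206, 0.0008, 0.5, -0.0002, 0.0004, 0.0206, 0.0008]
```

Emit:
arm_command(deltas=[0.5,-0.001,0.0025,0.02,0.004,0.5,0,0,0.02,0,0.5,0,0,0.02,0,0.5,0,0,0.02,0,0.5,0,0,0.02,0,0.5,0,0,0.013,0,0.5,0,0,0.0105,0,0.5,0,0,0,0])

```text
time: 9.18
position: [0.5498, -0.1988, -0.0021]
tool_rot: [0.993, 0.12, -0.0, -0.0]
ft_force: [0.2, 1.3, -1.0]
grip_width: 0.0653
grip_force: 0.0
```

Run:
```python
from h import *
p,_=snap('side','s3');cv2.imwrite('pics/c5.png',cv2.resize(p[225:300,270:370,::-1],None,fx=7,fy=7,interpolation=cv2.INTER_CUBIC))
o=status.get_obs();print(o['position'],o['ft_force'],o['grip_width'])
```

```text
[ 0.55024896 -0.19903139 -0.00165443] [ 0.58907614 -0.55325864  0.11126462] 0.0656384487886723
```

View pics/c5.png

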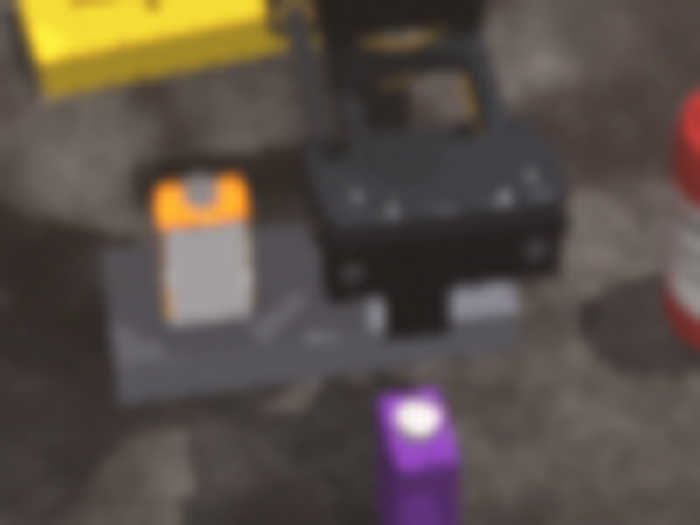

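The crop shows the near finger, at about (418,300), clear of the stand and in front of the green cell, with nothing touching. Closing now.

Emit:
arm_command(deltas=[-1,0,0,0,0,-1,0,0,0,0,-1,0,0,0,0,-1,0,0,0,0,-1,0,0,0,0,-1,0,0,0,0,-1,0,0,0,0,-1,0,0,0,0])

```text
time: 10.22
position: [0.5502, -0.199, -0.0018]
tool_rot: [0.993, 0.12, -0.0, -0.0]
ft_force: [0.5, -0.3, 0.9]
grip_width: 0.0201
grip_force: 20.0
```

```bash
python3 -c "
from pl import *
o=status.get_obs();print(o['ft_force'],o['moment'],o['grip_width'],o['grip_force'])
plan(.55,-.199,.13,-1.33,4,-1)"
```

```text
[ 0.46797802 -0.32470046  0.8885576 ] [-0.0327104   0.10713968  0.07021772] 0.02007068961042473 20.000074056442827
at [ 0.5502 -0.199  -0.0018] toolY -1.33 tilt [-1.e-04  0.e+00 -1.e+00] dyaw -0.0
[-1.0, -0.0, -0.0, -0.0329, 0.0, -1.0, -0.0, -0.0, -0.0329, 0.0, -1.0, -0.0, -0.0, -0.0329, 0.0, -1.0, -0.0, -0.0, -0.0329, 0.0]
```

Emit:
arm_command(deltas=[-1,0,0,-0.01,0,-1,0,0,-0.015,0,-1,0,0,-0.03,0,-1,0,0,-0.04,0,-1,0,0,-0.04,0,-1,0,0,0,0])

```text
time: 10.98
position: [0.5529, -0.2006, 0.1379]
tool_rot: [0.993, 0.12, 0.004, 0.003]
ft_force: [0.4, -0.8, -1.2]
grip_width: 0.0197
grip_force: 20.0
```

```bash
python3 pl.py .594 .149 .134 .021 12 -1
```

```text
at [ 0.5529 -0.2006  0.1379] toolY -1.3299 tilt [ 0.0083 -0.0049 -1.    ] dyaw 1.3509
[-1.0, 0.0103, -0.0275, 0.0003, -0.1126, -1.0, 0.0133, -0.0261, 0.0003, -0.1126, -1.0, 0.0161, -0.0245, 0.0003, -0.1126, -1.0, 0.0188, -0.0225, 0.0003, -0.1126, -1.0, 0.0212, -0.0203, 0.0003, -0.1126, -1.0, 0.0233, -0.0178, 0.0003, -0.1126, -1.0, 0.0252, -0.015, 0.0003, -0.1126, -1.0, 0.0267, -0.0121, 0.0003, -0.1126, -1.0, 0.0279, -0.009, 0.0003, -0.1126, -1.0, 0.0287, -0.0058, 0.0003, -0.1126, -1.0, 0.0292, -0.0026, 0.0003, -0.1126, -1.0, 0.0293, 0.0007, 0.0003, -0.1126]
```

Emit:
arm_command(deltas=[-1,0.01,-0.0275,0,-0.1125,-1,0.0135,-0.026,0,-0.1125,-1,0.016,-0.0245,0,-0.1125,-1,0.019,-0.0225,0,-0.1125,-1,0.021,-0.0205,0,-0.1125,-1,0.0235,-0.018,0,-0.1125,-1,0.025,-0.015,0,-0.1125,-1,0.0265,-0.012,0,-0.1125,-1,0.028,-0.009,0,-0.1125,-1,0.0285,-0.006,0,-0.1125,-1,0.029,-0.0025,0,-0.1125,-1,0.0295,0.0005,0,-0.1125])

```text
time: 12.48
position: [0.5896, 0.1511, 0.1325]
tool_rot: [0.699, 0.715, -0.001, -0.001]
ft_force: [-0.2, 0.2, -1.3]
grip_width: 0.0198
grip_force: 20.0
```

Emit:
arm_command(deltas=[-1,0,0,0,0,-1,0,0,0,0,-1,0,0,0,0])

```text
time: 12.85
position: [0.5903, 0.1491, 0.133]
tool_rot: [0.701, 0.714, -0.0, -0.0]
ft_force: [-0.4, -0.3, -0.7]
grip_width: 0.0197
grip_force: 20.0
```

Run:
```python
from m import *
from pl import plan
p,d=snap('side','s4');P=cloud('side',d)
cv2.imwrite('pics/c6.png',cv2.resize(p[110:220,290:400,::-1],None,fx=5,fy=5,interpolation=cv2.INTER_CUBIC))
S=cv2.cvtColor(p,cv2.COLOR_RGB2HSV);k=comp((S[...,0]>40)&(S[...,0]<90)&(S[...,1]>90)&(S[...,2]>60),(300,110,400,180))
v,u=np.nonzero(k);print('green',k.sum(),u.min(),u.max(),v.min(),v.max(),np.median(P[k],0),P[k].min(0),P[k].max(0))
plan(.5935,.1487,.134,.021,1,-1)
```

```text
green 116 344 352 130 152 [0.58788322 0.13769464 0.17874961] [0.57352159 0.13230942 0.01660772] [0.6008978  0.53954366 0.21067616]
at [0.5904 0.1492 0.1331] toolY 0.0182 tilt [-5.e-04 -2.e-04 -1.e+00] dyaw 0.0028
[-1.0, -0.0005, 0.0031, -0.0009, -0.0028]
```

View pics/c6.png

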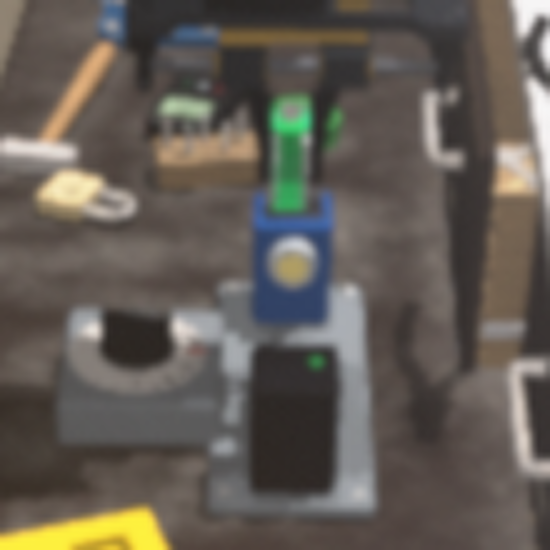

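The crop shows the cell held upright between the fingers, its front window at about (348.5,130–152), above the gap. The lamp lens is at about (348.4,162.6). I'll use that lens to calibrate the cell's height and x.

```bash
cat > f.py <<'E'
from m import *
import sys
def ony(n,uv,y):
    o,d=ray(n,uv); return o+d*((y-o[1])/d[:,1])[:,None]
def run(f,ycell,box,lens=True):
    p=np.load(f'pics/{f}.npz')['p'];I=p.astype(int);G=I[...,1]-(I[...,0]+I[...,2])/2
    u0,v0,u1,v1=box;W=np.clip(G[v0:v1,u0:u1]-10,0,None)
    print('colsum',list(zip(range(u0,u1),W.sum(0).astype(int))));print('rows',list(zip(range(v0,v1),W[:,(u1-u0)//2-2:(u1-u0)//2+3].mean(1).astype(int))))
    if lens:
        p=np.load('pics/s4.npz')['p'].astype(int);L=(p[...,0]>110)&(abs(p[...,0]-p[...,2])<120);L=comp(L&(p[...,2]-p[...,0]<25),(340,155,358,171));v,u=np.nonzero(L);uv=[[ (u.min()+u.max())/2,(v.min()+v.max())/2]]
        print('lens',L.sum(),uv,ony('side',uv,.205))
E
python3 - <<'E'
from f import *
run('s4',.134,(338,124,360,158))
for r in (152.,152.5,153.): print(r,ony('side',[[348.5,r]],.134))
E
```

```text
colsum [(338, np.int64(0)), (339, np.int64(0)), (340, np.int64(0)), (341, np.int64(0)), (342, np.int64(0)), (343, np.int64(44)), (344, np.int64(408)), (345, np.int64(917)), (346, np.int64(1218)), (347, np.int64(1253)), (348, np.int64(1232)), (349, np.int64(1147)), (350, np.int64(827)), (351, np.int64(418)), (352, np.int64(147)), (353, np.int64(0)), (354, np.int64(1)), (355, np.int64(104)), (356, np.int64(225)), (357, np.int64(189)), (358, np.int64(45)), (359, np.int64(0))]
rows [(124, np.int64(0)), (125, np.int64(0)), (126, np.int64(0)), (127, np.int64(0)), (128, np.int64(1)), (129, np.int64(25)), (130, np.int64(31)), (131, np.int64(17)), (132, np.int64(22)), (133, np.int64(47)), (134, np.int64(82)), (135, np.int64(96)), (136, np.int64(72)), (137, np.int64(40)), (138, np.int64(30)), (139, np.int64(30)), (140, np.int64(30)), (141, np.int64(27)), (142, np.int64(27)), (143, np.int64(26)), (144, np.int64(26)), (145, np.int64(29)), (146, np.int64(39)), (147, np.int64(48)), (148, np.int64(51)), (149, np.int64(53)), (150, np.int64(54)), (151, np.int64(44)), (152, np.int64(15)), (153, np.int64(0)), (154, np.int64(0)), (155, np.int64(0)), (156, np.int64(0)), (157, np.int64(0))]
lens 72 [[np.float64(348.0), np.float64(162.0)]] [[0.59156035 0.205      0.07003104]]
152.0 [[0.59246207 0.134      0.14665451]]
152.5 [[0.59251087 0.134      0.14497231]]
153.0 [[0.59255976 0.134      0.14328709]]
```

Emit:
arm_command(deltas=[-1,0,0.0028,0,-0.003,-1,0,0,0.02,0,-1,0,0,0.03,0,-1,0,0,0.025,0,-1,0,0,0.02,0,-1,0,0,0.012,0,-1,0,0,0,0,-1,0,0,0,0,-1,0,0,0,0])

```text
time: 14.02
position: [0.5941, 0.1503, 0.0272]
tool_rot: [0.699, 0.715, 0.001, 0.001]
ft_force: [-0.7, -0.0, -0.5]
grip_width: 0.0196
grip_force: 20.0
```

Run:
```python
from f import *
from pl import plan
p,d=snap('side','s5');P=cloud('side',d);t,td=snap('top','t5')
a=cv2.resize(p[130:220,310:380,::-1],None,fx=6,fy=6,interpolation=cv2.INTER_CUBIC)
b=cv2.resize(t[150:240,240:300,::-1],None,fx=6,fy=6,interpolation=cv2.INTER_CUBIC)
cv2.imwrite('pics/c7.png',np.hstack([a,b][:2]))
run('s5',.134,(338,155,360,190),False)
o=status.get_obs();print(o['ft_force'],o['moment'],o['grip_force'],o['grip_width'])
plan(.593,.1487,.026,.021,1,-1)
```

```text
colsum [(338, np.int64(0)), (339, np.int64(0)), (340, np.int64(0)), (341, np.int64(0)), (342, np.int64(0)), (343, np.int64(0)), (344, np.int64(94)), (345, np.int64(379)), (346, np.int64(789)), (347, np.int64(871)), (348, np.int64(849)), (349, np.int64(781)), (350, np.int64(597)), (351, np.int64(399)), (352, np.int64(227)), (353, np.int64(110)), (354, np.int64(59)), (355, np.int64(1)), (356, np.int64(0)), (357, np.int64(0)), (358, np.int64(0)), (359, np.int64(0))]
rows [(155, np.int64(0)), (156, np.int64(0)), (157, np.int64(0)), (158, np.int64(0)), (159, np.int64(0)), (160, np.int64(0)), (161, np.int64(1)), (162, np.int64(11)), (163, np.int64(20)), (164, np.int64(38)), (165, np.int64(72)), (166, np.int64(93)), (167, np.int64(74)), (168, np.int64(43)), (169, np.int64(29)), (170, np.int64(26)), (171, np.int64(26)), (172, np.int64(25)), (173, np.int64(26)), (174, np.int64(28)), (175, np.int64(37)), (176, np.int64(46)), (177, np.int64(47)), (178, np.int64(35)), (179, np.int64(11)), (180, np.int64(0)), (181, np.int64(1)), (182, np.int64(2)), (183, np.int64(0)), (184, np.int64(0)), (185, np.int64(0)), (186, np.int64(0)), (187, np.int64(0)), (188, np.int64(0)), (189, np.int64(0))]
[-1.3146196  -0.16725743 -0.34275202] [-0.12695536  0.06749243 -0.0393176 ] 19.99986470967997 0.02005756473319779
at [0.5939 0.1504 0.027 ] toolY 0.023 tilt [ 1.4e-03  1.0e-04 -1.0e+00] dyaw -0.002
[-1.0, -0.0016, -0.0009, 0.001, 0.002]
```

View pics/c7.png

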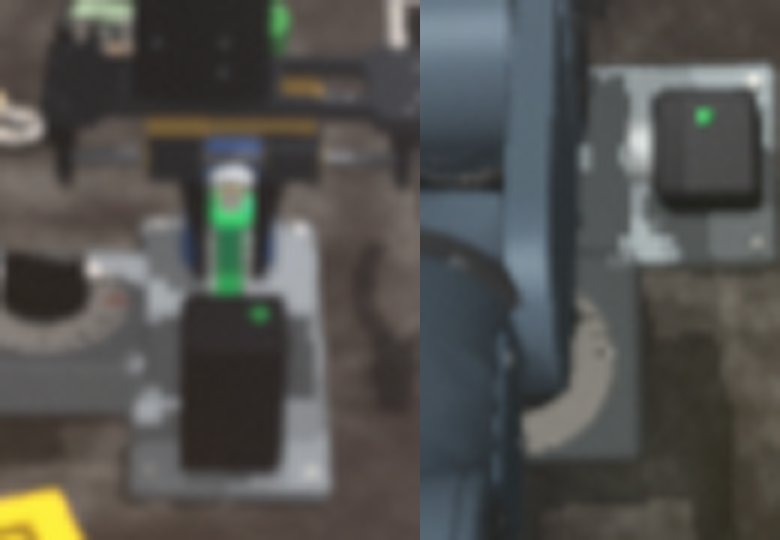

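The cell sits in the gap over the sensor head, with its window at px (344–354,162–179) and its top front edge near row 168. Now a final numeric check against the sensor head.

Run:
```python
from f import *
print('cell top front edge z', [ony('side',[[348.3,r]],.1345)[0].round(4).tolist() for r in (167.5,168.,168.5)])
# cell front lower rows column centroid
I=np.load('pics/s5.npz')['p'].astype(int);G=np.clip(I[...,1]-(I[...,0]+I[...,2])/2-8,0,40)
for a,b in((170,178),): 
    w=G[a:b,340:358].sum(0);c=(w*np.arange(340,358)).sum()/w.sum();print('cell col',c,w.astype(int),ony('side',[[c,174]],.1345))
# sensor head vertical edges on near face (y ~ .149-.118), from s4, darkness
g=np.load('pics/s4.npz')['p'].mean(-1)
for r in range(188,204,4):
    s=g[r,330:370];dk=np.nonzero(s<60)[0]+330;mid=(dk.min()+dk.max())/2;print(r,dk.min(),dk.max(),ony('side',[[mid,r]],.031))
# blue head near face (tester y=+68): bounds, s4
J=np.load('pics/s4.npz')['p'].astype(int);bl=comp((J[...,2]-J[...,0]>40),(335,145,365,180))
for r in (165,168,171):
    u=np.nonzero(bl[r])[0];print('blue',r,u.min(),u.max(),ony('side',[[(u.min()+u.max())/2,r]],.217))
v,u=np.nonzero(bl);print('blue bottom row',v.max(),ony('side',[[348,v.max()+.5]],.217))
from rig import status
o=status.get_obs();print(o['position'])
```

```text
cell top front edge z [[0.5934, 0.1345, 0.0927], [0.5935, 0.1345, 0.091], [0.5935, 0.1345, 0.0892]]
cell col 347.7388034188034 [  0   0   0   0   0  69 266 320 320 305 174   7   0   0   0   0   0   0] [[0.59235464 0.1345     0.06926126]]
188 340 356 [[0.59492909 0.031      0.08851506]]
192 340 356 [[0.59532092 0.031      0.07463133]]
196 340 356 [[0.59571886 0.031      0.06053114]]
200 340 355 [[0.59467592 0.031      0.04614606]]
blue 165 342 354 [[0.59181558 0.217      0.05148066]]
blue 168 341 354 [[0.59049451 0.217      0.03990532]]
blue 171 341 354 [[0.5908141  0.217      0.02825567]]
blue bottom row 173 [[0.59274617 0.217      0.01850704]]
[0.59385132 0.15035123 0.02702165]
```

Emit:
arm_command(deltas=[-1,-0.001,-0.0005,0.001,0,-1,0,0,0,0,-1,0,0,0,0,-1,0,0,0,0,-1,0,0,0,0,-1,0,0,0,0])

```text
time: 14.88
position: [0.5929, 0.1493, 0.0252]
tool_rot: [0.699, 0.715, 0.0, 0.0]
ft_force: [0.8, -0.0, -0.7]
grip_width: 0.0197
grip_force: 20.0
```

```bash
python3 -c "
from rig import status,order
o=status.get_obs();print(o['position'],o['joint_velocities'].round(3),o['ft_force'],o['grip_force']);print(order.hand_in())"
```

```text
[0.59290091 0.14929386 0.02524164] [ 0.002 -0.001 -0.     0.003  0.    -0.001] [ 0.77835082 -0.01484877 -0.65015577] 19.99988129886333
the job is handed in; nothing more can be done
None
```

I've handed the job in: the knob is on the red zero mark to within about 0.02 rad, and the green cell is held still by its frosted faces in the light path, within about 1 mm of the line and 2 mm of lens height by camera (14.9 s used; no verdict was returned).

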